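Line up the heater's cover plate with a drift pin and fit its retaining pin

ROBOT

A 6-joint arm with a two-finger parallel gripper is mounted at the origin on a cart in front of the work surface, level with it; the furniture and walls round the work are solid. World frame = base frame: x ahead of the robot, y to its left, z up, the work surface at z = 0. Lengths are in m, angles in rad, forces in N, time in s.
With the tool pointing down it reaches from about 0.35 to 0.875 m from the base axis. Payload 4.2 kg.
Tool frame: the origin (TCP) lies at the very end of the fingers, on their centre line; the grasp point (between the pads) lies 19 mm behind it; z points along the fingers, y is the line along which they close (so a half turn about z gives the same grasp; the last joint's range is limited). The gripper opens to 87 mm and grips with 3 to 60 N. Pads are 19 mm wide; open, the fingers measure 117 mm over their backs; the gripper's body (75 mm by 190 mm) begins 51 mm behind the grasp point.
Start: joints at [-0.919, 0.385, 0.008, 0, -1.194, -0.259], TCP at [0.239, -0.577, 0.223] pointing down, gripper open.
Joint ranges: [-3.14, 3.14], [-1.21, 2.06], [-1.07, 1.41], [-3.16, 2.05], [-2.99, -0.16], [-3.1, 3.1]. Speed limits (rad/s): [2.79, 2.79, 3.14, 3.14, 3.14, 3.14].

INTERFACE

Orientations are given as a unit quaternion [x, y, z, w].
In Python, from workcell import env gives the robot as it stands. The module is installed in compiled form; this text tells all that it offers.
- The arm moves only by the shell command python3 -m jog 'ROWS'. ROWS is JSON, a list of rows, each a list of 3 entries, a list of its own where there are three numbers: the shift along the world's x, y, z in cm, then the turn, a rotation vector about the world's x, y, z in degrees, then the gripper's target within -1 to 1 (fully open at 1, half-way at 0, shut at -1). A call has 1 to 20 rows; each row shifts and turns the commanded pose from where the row before left it; what a row does not reach is not made up. A row lasts 1/10 s, in which the tool goes at most 50 mm and 8.59 degrees, less where a joint would pass 70% of its speed; a pose out of reach is approached as far as the arm can. A call with a gripper value outside its range is refused whole. The fingers move at their own pace and stop on an object; the grip force is fixed at half the most. Time passes only in rows, so rows that do not move let the fingers close. It gives the time, the measured TCP pose, the force, the opening and the grip force at its end, in the units of the state.
- env.get_obs(): the state, without advancing time (a new reading comes with each control period).
- env.capture(name): name is "side" or "top"; returns a dict with "image" (420x560x3 uint8, blue, green, red), "range_z" (420x560 float32, m along the optical axis (not along the pixel's ray), 0 where there is no reading), "fx", "fy", "cx", "cy" (pixels), "dist" ([k1, k2, p1, p2, k3] as OpenCV has them; the pictures are not rectified), "R" (3x3) and "t" (3): a world point X has camera coordinates R X + t. Camera axes: x right, y down, z forward; pixel columns grow to the right and rows downward; lengths in m; the calibration is good to about 2 mm. A picture is of the moment at which its call begins.
- env.sign_off(): hands the job in; it is judged then, once.
The state is a dict: "time": time; "joint_pos": joint angles; "joint_velocities": joint speeds; "effort": joint torques, N m; "position": TCP position; "eef_rot": TCP orientation; "contact_force": force on the tool from outside, world axes, zero at the start; "torque": the same for the moment, N m; "gripper_width": opening from 0.0 (shut) to 1.0 (fully open); "finger_force": force on a finger pad.
Only numpy, scipy, OpenCV 4.12 (cv2) and the standard library are available. Lean on these libraries where they do the work, as an engineer would, in place of code of your own. Each camera call takes 0.05 s, during which the arm holds its last target. There are 200 camera calls.

TASK

The cover plate of the dry-block tube heater has shifted, so its two holes no longer lie over the holes in the metal block underneath. Take the tapered drift pin from the stand and work it gently down through the left-hand hole of the plate (left as seen from the robot) until its collar sits flat on the plate, feeling your way so that nothing is forced, then fit the retaining pin fully home in the right-hand hole the same way. Leave both pins in place and do not disturb the other things on the bench.

Things in the scene. Friction and masses are not known exactly. Their poses are not given: they have to be found in the camera images.
- heater: dry-block tube heater, white housing 128 x 208 x 58 mm, fixed; origin under its centre, y along its long side, x away from the front panel, z up. Carries the cover plate and, under it, a rigid metal block with two blind holes 47 mm deep. The block sits off centre in the housing, differently each time, and is not measured. Never press a pin on plate or block with over 30 N
- plate: aluminium plate, 110 x 190 x 8 mm, top face 68 mm above the worktop (origin 68 mm below its centre, axes as the heater's). It shifts along x and y against about 3 N of friction, but cannot turn or lift. At the start each block hole's centre lies 7 to 9 mm from that of the plate hole above, in any direction, the same for both holes: search by feel or look down the hole
- hole_left (a point): centre of the mouth of the left (+y) hole in the cover plate, on its top face, 70 mm from the plate's centre; it moves with the plate. Plate and block holes are 15 mm in diameter with a 1 mm chamfer. The drift pin goes here. A pin bearing on the edge of the block's hole is pushed towards that hole's centre: follow the push
- hole_right (a point): centre of the mouth of the right (-y) hole in the cover plate, on its top face, 140 mm from hole_left, same size. The retaining pin goes here
- drift: steel drift pin, 0.12 kg, upright in one place of the stand, collar on the stand's top: slim tall grip, diameter 18 mm, 33 mm high, on a collar of diameter 24 mm, 5 mm thick; below it a 13.5 mm shank 16 mm long, then a 28 mm taper to a 6 mm tip (44 mm below the collar in all). Origin: centre of the collar's underside, z up the grip. Home when the collar rests on the plate
- pin: steel retaining pin, 0.12 kg, upright in the other place of the stand, head on the stand's top: wide low round head, diameter 28 mm, 28 mm high; below it a 12.5 mm shank 30 mm long whose last 6 mm narrow to an 8 mm nose. Origin: centre of the head's underside, z up. Home when the head rests on the plate
- stand: grey block 64 x 130 x 56 mm, fixed, with two places 34 mm either side of its centre along its long (y) axis; origin at the centre of its underside
- timer: small white lab timer, 64 x 64 x 19 mm, bystander; origin under its centre
- slide_box: flat blue slide box, 170 x 105 x 38 mm, bystander; origin under its centre
- tube_block: black plastic tube block with a tube in it, 91 x 131 x 102 mm, bystander; origin under its centre
Mind the look-alikes: they are no part of the job. What is shaped like the drift but green is not meant. What is shaped like the pin but pink or purple is not meant.

How it is judged:
By the outcome, as a careful person would: the job done as asked, in the order asked, and still so for the second after the job is handed in, with the robot touching nothing.
It also fails if it takes over 70 s, if anything falls off the work surface, if the arm or the gripper's body presses on something with over 40 N, if the wrist force passes 120 N, or if a joint passes its speed limit or range.

## Working session

There is one attempt and no reset: what is moved stays moved. The work goes in short steps, Python scripts to look and compute and a shell command to move; the robot and the scene stay as the last step left them, time stands still between calls to the robot, and variables do not carry over. Pictures are saved under pics/ and viewed, at most 10 in all, crops included, and the job is handed in when it is done.

```bash
mkdir -p pics
cat > h.py <<'E'
import numpy as np, cv2
from workcell import env
def cap(n):
    c=env.capture(n); np.savez('%s.npz'%n,**c); return c
def world(c,u,v,z=None):
    K=np.array([[c['fx'],0,c['cx']],[0,c['fy'],c['cy']],[0,0,1]])
    p=cv2.undistortPoints(np.array([[[u,v]]],float),K,np.array(c['dist']).ravel())[0,0]
    d=np.array([p[0],p[1],1.]); R=np.array(c['R']);t=np.array(c['t']).ravel()
    o=-R.T@t; D=R.T@d
    if z is None: return o+D*c['range_z'][int(round(v)),int(round(u))]
    return o+D*(z-o[2])/D[2]
E
python3 - <<'E'
from h import *
for n in('top','side'):
    c=cap(n); cv2.imwrite(f'pics/{n}0.png',c['image']); print(n,c['fx'],-np.array(c['R']).T@np.array(c['t']).ravel(),np.round(c['R'],2).tolist())
o=env.get_obs();print(o)
E
```

```text
top 429.9782455464356 [ 0.24364497 -0.00534136  1.48339381] [[-0.05, -1.0, -0.01], [-0.98, 0.05, -0.21], [0.21, -0.01, -0.98]]
side 425.1982540571746 [ 0.58799391 -0.87245995  0.87725509] [[1.0, 0.09, 0.0], [0.06, -0.68, -0.73], [-0.06, 0.73, -0.68]]
{'time': 0.1, 'joint_pos': array([-9.19388450e-01,  3.85472057e-01,  6.76149161e-03, -4.59777491e-04,
       -1.19400651e+00, -2.58581222e-01]), 'joint_velocities': array([-0.00074927, -0.00115231,  0.00252972,  0.00087993,  0.00245854,
       -0.00032354]), 'effort': array([ 1.35951823e-04, -3.91690135e+01,  1.87934947e+01,  4.23183024e+00,
        1.34598269e-02, -6.81828737e-05]), 'position': array([ 0.23905167, -0.57688678,  0.22156952]), 'eef_rot': array([-1.95069628e-01,  9.80788903e-01,  9.56572267e-04, -2.30101689e-04]), 'contact_force': array([ 0.43777593,  0.29757431, -0.12080468]), 'torque': array([-0.04061523,  0.00249829, -0.03075635]), 'finger_force': 0.0, 'gripper_width': 0.9992112047250262}
```

View pics/top0.png

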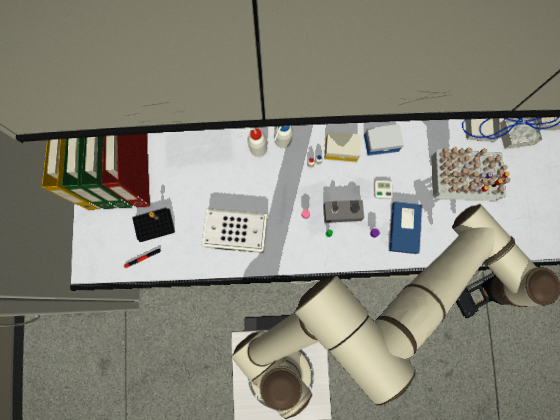

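View pics/side0.png

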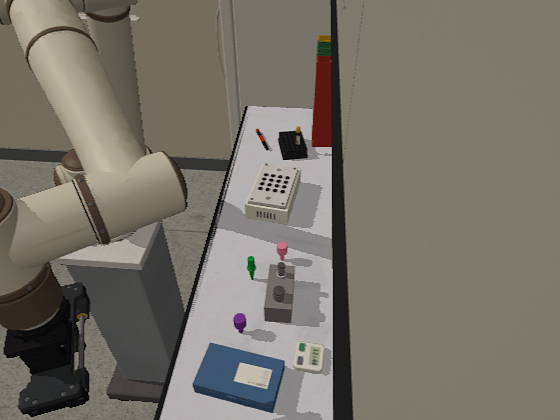

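The top view shows the heater at (235,230), the stand at (343,210) with two grey pins, and green (329,233), pink (306,214) and purple (375,233) decoys. The side view shows the slim drift at (281,268), on the left, and the wide pin at (279,295). I'll enlarge these next.

Run:
```python
from h import *
c=dict(np.load('top.npz')); s=dict(np.load('side.npz'))
a=cv2.resize(c['image'][195:265,195:275],None,fx=5,fy=5,interpolation=cv2.INTER_CUBIC)
b=cv2.resize(c['image'][190:230,315:375],None,fx=6,fy=6,interpolation=cv2.INTER_CUBIC)
d=cv2.resize(s['image'][255:325,255:305],None,fx=6,fy=5,interpolation=cv2.INTER_CUBIC)[:240]
e=cv2.resize(s['image'][155:225,235:310],None,fx=5,fy=5,interpolation=cv2.INTER_CUBIC)[:350]
im=np.zeros((600,800,3),np.uint8); im[:350,:400]=a; im[350:590,:360]=b; im[:350,410:785]=e; im[355:595,420:720]=d
cv2.imwrite('pics/z1.png',im)
# heights
def pts(c,u0,u1,v0,v1):
    P=[]
    for v in range(v0,v1):
        for u in range(u0,u1):
            if c['range_z'][v,u]>0:P.append(np.r_[world(c,u,v),u,v])
    return np.array(P)
for n,zl,box in(('plate',(.062,.075),(195,275,200,260)),('stand',(.05,.062),(315,372,192,228)),('pins',(.075,.12),(315,372,192,228))):
    for nm,cc,bx in(('top',c,box),('side',s,{'plate':(235,310,155,225),'stand':(255,305,255,325),'pins':(255,305,255,325)}[n])):
        P=pts(cc,*bx); Q=P[(P[:,2]>zl[0])&(P[:,2]<zl[1])]
        if len(Q)<5: print(n,nm,len(Q));continue
        r=cv2.minAreaRect((Q[:,:2]*1000).astype(np.float32))
        print(n,nm,len(Q),np.round(r[0],1),np.round(r[1],1),round(r[2],1),'z',np.median(Q[:,2]))
        if n=='pins':
            m=Q[:,1].mean()
            for k in(Q[Q[:,1]>m],Q[Q[:,1]<=m]): print('  ',k.mean(0).round(3),k.max(0)[2],len(k))
```

```text
plate top 1826 [486.7 130.6] [206.2 126. ] 81.6 z 0.06844348255179566
plate side 1459 [489.5 130.4] [198.4 111.1] 81.6 z 0.06644689520571556
stand top 587 [ 537.7 -244.5] [ 66.5 132.2] 0.9 z 0.05627558614399408
stand side 965 [ 538.9 -245.3] [133.3  64. ] 89.9 z 0.05465983474017544
pins top 91 [ 534.6 -246.4] [28.  88.7] 5.5 z 0.08615395015441862
   [ 5.36000e-01 -2.09000e-01  9.20000e-02  3.35032e+02  2.07903e+02] 0.10110823960738036 31
   [ 5.37000e-01 -2.78000e-01  8.40000e-02  3.55117e+02  2.07200e+02] 0.09075474192483157 60
pins side 179 [ 536.8 -247.4] [27.8 91.4] 4.2 z 0.08282773351961747
   [ 5.39000e-01 -2.14000e-01  8.80000e-02  2.81262e+02  2.66585e+02] 0.0960327558717925 65
   [ 5.39000e-01 -2.81000e-01  8.20000e-02  2.78746e+02  2.90947e+02] 0.0854141940112676 114
```

View pics/z1.png

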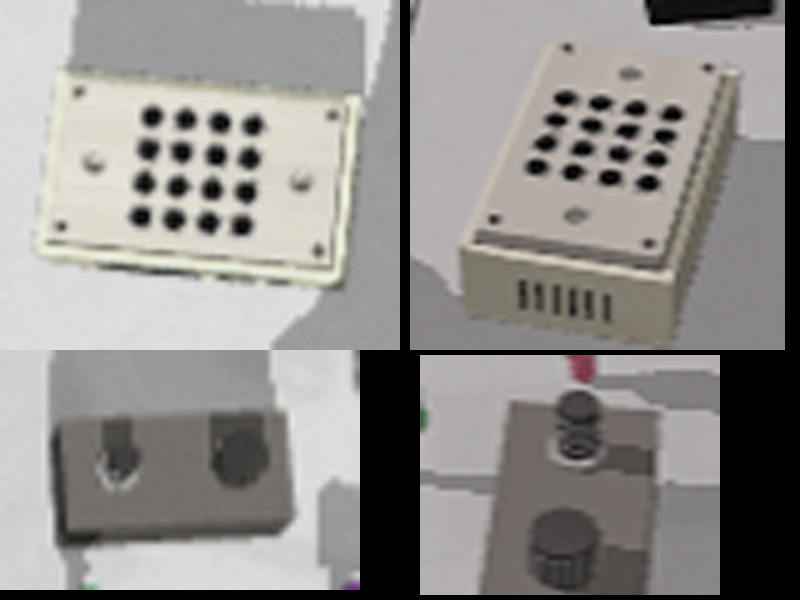

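Run:
```python
from h import *
c=dict(np.load('top.npz')); s=dict(np.load('side.npz'))
L=[world(c,213.5,227.1,.068),world(s,278.9,169.3,.068)];R=[world(c,254.7,230.9,.068),world(s,267.9,197.5,.068)]
for l,r in zip(L,R): print(l.round(4),r.round(4),np.hypot(*(l-r)[:2]),np.degrees(np.arctan2(*(l-r)[[1,0]])))
for n,cc,x in(('drift top',c,(c,331+0,0)),): pass
# where nominal pins project vs. picture
def proj(cc,X):
    K=np.array([[cc['fx'],0,cc['cx']],[0,cc['fy'],cc['cy']],[0,0,1]])
    return cv2.projectPoints(np.array([X],float),cv2.Rodrigues(cc['R'])[0],cc['t'].astype(float).ravel(),K,cc['dist'].ravel())[0].ravel().round(1)
for nm,X in(('drift top',(.538,-.211,.094)),('pin top',(.538,-.279,.084))): print(nm,proj(c,X),proj(s,X))
def up(i,u,v,f=20,w=10): return cv2.resize(i[v-w:v+w,u-w:u+w],None,fx=f,fy=f,interpolation=cv2.INTER_CUBIC)
t=[up(c['image'],214,227,15),up(c['image'],255,231,15),up(s['image'],279,169,15),up(s['image'],268,198,15)]
im=np.vstack([np.hstack(t[:2]),np.hstack(t[2:])]); cv2.imwrite('pics/z2.png',im)
```

```text
[0.4958 0.1981 0.068 ] [0.4762 0.0607 0.068 ] 0.13876187299857046 81.89839506374716
[0.4987 0.1967 0.068 ] [0.4782 0.0589 0.068 ] 0.13934084742800315 81.56625192639241
drift top [335.6 207.2] [280.9 264. ]
pin top [355.4 206.8] [278.5 289.6]
```

View pics/z2.png

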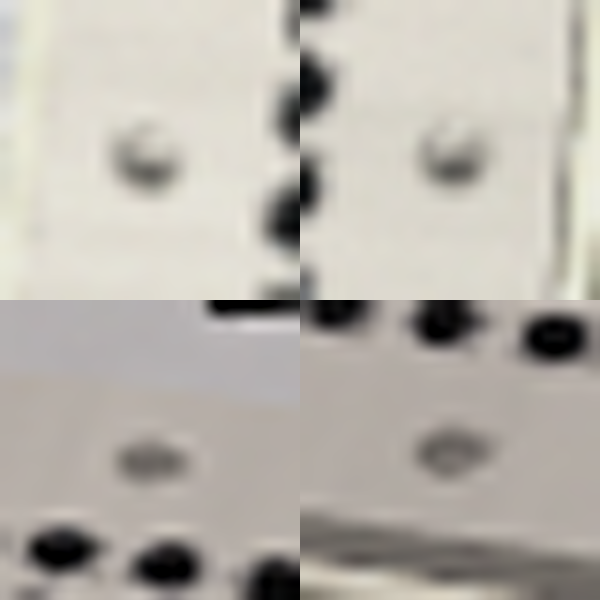

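```bash
python3 -m jog '[[[3,5,0],[0,0,8.5],1],[[3,4,0],[0,0,8.5],1],[[3,4,0],[0,0,8.5],1],[[3,4,0],[0,0,8.5],1],[[3,4,0],[0,0,8.5],1],[[3,4,0],[0,0,8.5],1],[[3,4,0],[0,0,8.5],1],[[3,4,-2],[0,0,8],1],[[3,3,-2],[0,0,0],1],[[2.9,0.6,-2],[0,0,0],1],[[0,0,0],[0,0,0],1],[[0,0,0],[0,0,0],1]]'
```

```text
time: 1.3
position: [0.5315, -0.2209, 0.1628]
eef_rot: [0.707, -0.707, -0.001, 0.001]
contact_force: [-0.9, -1.0, 0.2]
gripper_width: 0.999
finger_force: 0.0
```

Both holes show darkness mainly on their lower (robot) side in the top view, around (147,175) and (452,172). That may only be shading, so I will search by feel. Hole_left is about (0.497,0.197) and hole_right about (0.477,0.060). The spacing of 139 mm fits the given 140 mm.

```bash
python3 -m jog '[[[0.65,1.0,0],[0,0,0],1],[[0,0,-2],[0,0,0],1],[[0,0,-3],[0,0,0],1],[[0,0,-3],[0,0,0],1],[[0,0,-1.8],[0,0,0],1],[[0,0,0],[0,0,0],1]]'
python3 - <<'E'
from h import *
for n in('side',):
    c=cap(n); cv2.imwrite(f'pics/{n}1.png',cv2.resize(c['image'][200:330,220:340],None,fx=4.5,fy=4.5,interpolation=cv2.INTER_CUBIC))
E
```

```text
time: 1.9
position: [0.5363, -0.2113, 0.0643]
eef_rot: [-0.707, 0.708, 0.002, -0.001]
contact_force: [0.2, 0.2, 0.5]
gripper_width: 0.997
finger_force: 0.0
```

View pics/side1.png

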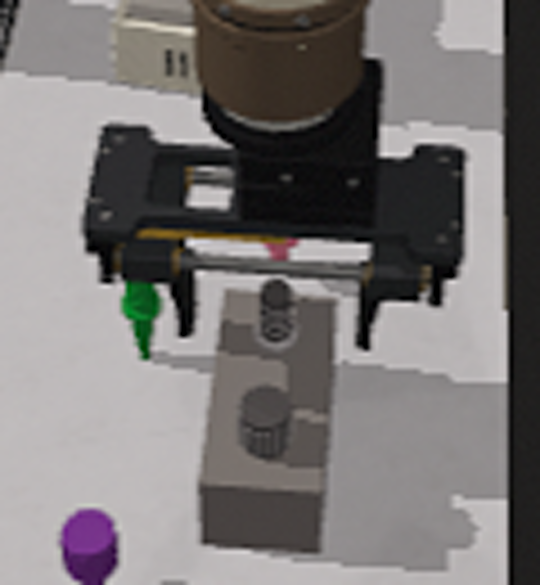

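The open fingers straddle the drift: the tips are at (187,333) and (365,345) and the drift is at (277,310). Next I close and lift.

```bash
python3 -m jog '[[[0,0,0],[0,0,0],-1],[[0,0,0],[0,0,0],-1],[[0,0,0],[0,0,0],-1],[[0,0,0],[0,0,0],-1],[[0,0,0],[0,0,0],-1],[[0,0,0],[0,0,0],-1],[[0,0,0],[0,0,0],-1],[[0,0,0],[0,0,0],-1]]'; python3 -m jog '[[[0,0,1],[0,0,0],-1],[[0,0,3],[0,0,0],-1],[[0,0,3],[0,0,0],-1],[[0,0,0],[0,0,0],-1]]'
```

```text
time: 2.75
position: [0.5383, -0.2113, 0.0659]
eef_rot: [0.707, -0.707, -0.0, 0.0]
contact_force: [-0.5, 0.5, 0.7]
gripper_width: 0.355
finger_force: 0.0
time: 3.15
position: [0.5416, -0.2122, 0.1415]
eef_rot: [0.708, -0.707, 0.005, -0.003]
contact_force: [0.2, -0.3, 1.1]
gripper_width: 0.033
finger_force: 0.0
```

The fingers were still closing (0.355) when I lifted, so they missed the drift. I reopen, check that it is undisturbed and repeat with more waiting.

```bash
python3 -m jog '[[[0,0,0],[0,0,0],0],[[0,0,0],[0,0,0],0],[[0,0,0],[0,0,0],0],[[0,0,0],[0,0,0],0],[[0,0,0],[0,0,0],0],[[0,0,0],[0,0,0],0],[[0,0,0],[0,0,0],0]]'
python3 - <<'E'
from h import *
old=dict(np.load('side.npz')); o0=old['image']
c=cap('side'); a=c['image'][250:325,250:310]; 
cv2.imwrite('pics/side2.png',cv2.resize(np.hstack([c['image'][245:325,250:310],o0[245:325,250:310]]),None,fx=6,fy=6,interpolation=cv2.INTER_CUBIC))
E
```

```text
time: 3.85
position: [0.5383, -0.2114, 0.1358]
eef_rot: [0.707, -0.707, -0.0, 0.0]
contact_force: [0.6, -0.6, 0.1]
gripper_width: 0.488
finger_force: 0.0
```

View pics/side2.png

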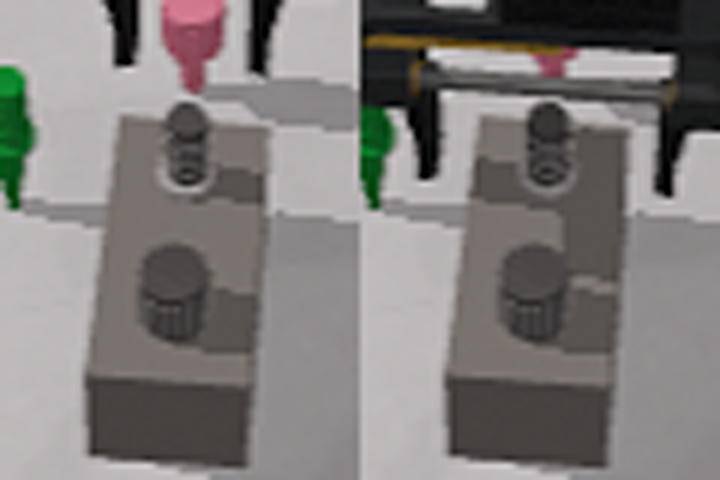

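The drift stands unchanged at (185,150) in the left crop, with the fingers (125 and 258) centred over it.

```bash
python3 -m jog '[[[0,0,-2.5],[0,0,0],0],[[0,0,-2.5],[0,0,0],0],[[0,0,-2.1],[0,0,0],0],[[0,0,0],[0,0,0],0],[[0,0,0],[0,0,0],-1],[[0,0,0],[0,0,0],-1],[[0,0,0],[0,0,0],-1],[[0,0,0],[0,0,0],-1],[[0,0,0],[0,0,0],-1],[[0,0,0],[0,0,0],-1],[[0,0,0],[0,0,0],-1],[[0,0,0],[0,0,0],-1]]'
```

```text
time: 5.1
position: [0.5376, -0.2115, 0.0658]
eef_rot: [0.707, -0.707, -0.0, 0.001]
contact_force: [-4.0, 0.6, 5.9]
gripper_width: 0.197
finger_force: 30.0
```

```bash
python3 -m jog '[[[0,0,1],[0,0,0],-1],[[0,0,2],[0,0,0],-1],[[0,0,3],[0,0,0],-1],[[0,0,3],[0,0,0],-1],[[0,0,0],[0,0,0],-1]]'; python3 -m jog '[[[-0.2,2,0],[0,0,0],-1],[[-0.4,4,0],[0,0,0],-1],[[-0.4,4,0],[0,0,0],-1],[[-0.4,4,0],[0,0,0],-1],[[-0.4,4,0],[0,0,0],-1],[[-0.4,4,0],[0,0,0],-1],[[-0.4,4,0],[0,0,0],-1],[[-0.4,4,0],[0,0,0],-1],[[-0.4,4,0],[0,0,0],-1],[[-0.4,4,0],[0,0,0],-1],[[-0.2,2.5,0],[0,0,0],-1],[[0,0.4,-1],[0,0,0],-1],[[0,0,0],[0,0,0],-1],[[0,0,0],[0,0,0],-1],[[0,0,0],[0,0,0],-1]]';python3 - <<'E'
from h import *
a=[]
for n,(u,v) in(('top',(214,225)),('side',(279,165))):
    c=cap(n); a.append(cv2.resize(c['image'][v-35:v+35,u-25:u+25],None,fx=7,fy=7,interpolation=cv2.INTER_CUBIC))
cv2.imwrite('pics/a3.png',np.hstack(a)); print(env.get_obs()['contact_force'])
E
```

```text
time: 5.6
position: [0.5419, -0.2121, 0.1604]
eef_rot: [0.708, -0.707, 0.005, -0.003]
contact_force: [0.6, -0.2, 0.0]
gripper_width: 0.196
finger_force: 30.0
time: 7.1
position: [0.4984, 0.1966, 0.1449]
eef_rot: [-0.707, 0.708, 0.0, -0.0]
contact_force: [-0.4, -0.3, -1.1]
gripper_width: 0.198
finger_force: 30.0
[ 0.99424246  0.94115893 -0.3813806 ]
```

View pics/a3.png

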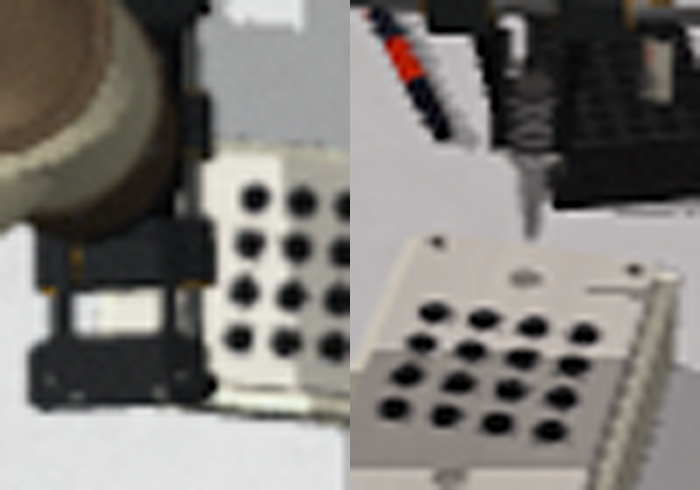

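The side view shows the drift held upright, its tip at about (279.9,164.3) full-frame, above the hole at (279.0,169.7). I compute the residual in the same camera.

Run:
```python
from h import *
s=dict(np.load('side.npz'))
o=env.get_obs()['position'];print(o)
t=world(s,279.4,163.8,o[2]-.0538);h=world(s,278.6,169.2,.068);print(t,h,h-t)
```

```text
[0.49857504 0.19675759 0.14521797]
[0.50040722 0.19397154 0.09141797] [0.49767455 0.19714294 0.068     ] [-0.00273267  0.0031714  -0.02341797]
```

```bash
python3 -m jog '[[[-0.2,0.15,-0.5],[0,0,0],-1],[[0,0,-1],[0,0,0],-1],[[0,0,-0.4],[0,0,0],-1],[[0,0,-0.2],[0,0,0],-1],[[0,0,-0.2],[0,0,0],-1],[[0,0,0],[0,0,0],-1],[[0,0,0],[0,0,0],-1]]';python3 -m jog '[[[0,0,-0.1],[0,0,0],-1],[[0,0,-0.1],[0,0,0],-1],[[0,0,0],[0,0,0],-1]]'
```

```text
time: 7.9
position: [0.4965, 0.1992, 0.1221]
eef_rot: [0.707, -0.707, 0.0, -0.0]
contact_force: [-0.1, 0.0, -1.0]
gripper_width: 0.2
finger_force: 30.0
time: 8.2
position: [0.4963, 0.1991, 0.1199]
eef_rot: [0.707, -0.707, -0.0, 0.0]
contact_force: [-0.2, 0.2, -0.6]
gripper_width: 0.196
finger_force: 30.0
```

```bash
for i in 1 2 3; do python3 -m jog '[[[0,0,-0.1],[0,0,0],-1],[[0,0,-0.1],[0,0,0],-1],[[0,0,0],[0,0,0],-1]]' | egrep 'pos|cont'; done
```

```text
position: [0.4962, 0.199, 0.1178]
contact_force: [-0.2, 0.0, -1.7]
position: [0.4962, 0.1991, 0.1158]
contact_force: [-0.2, -0.1, -0.6]
position: [0.4963, 0.1991, 0.1139]
contact_force: [0.1, 0.7, -1.7]
```

```bash
for i in 1 2; do python3 -m jog '[[[0,0,-0.1],[0,0,0],-1],[[0,0,0],[0,0,0],-1]]' | egrep 'pos|cont'; done
```

```text
position: [0.4966, 0.1993, 0.1134]
contact_force: [-1.0, -0.7, 2.0]
position: [0.4968, 0.1995, 0.113]
contact_force: [-1.5, 0.0, 5.6]
```

The tip meets the block with a push towards -x, which agrees with the dark -x side seen in the image. I follow it.

```bash
for i in 1 2 3; do python3 -m jog '[[[-0.1,0,0],[0,0,0],-1],[[0,0,0],[0,0,0],-1]]' | egrep 'pos|cont'; done
```

```text
position: [0.4963, 0.1996, 0.113]
contact_force: [-0.6, -0.6, 6.3]
position: [0.4957, 0.1997, 0.113]
contact_force: [1.5, -0.2, 5.3]
position: [0.4951, 0.1999, 0.113]
contact_force: [3.4, -0.3, 4.9]
```

```bash
for i in 1 2; do python3 -m jog '[[[0,0,0.1],[0,0,0],-1],[[0,0,0],[0,0,0],-1]]' | egrep 'pos|cont'; done; for i in 1 2; do python3 -m jog '[[[-0.15,0,0],[0,0,0],-1],[[0,0,0],[0,0,0],-1]]' | egrep 'pos|cont'; done
```

```text
position: [0.4935, 0.1994, 0.113]
contact_force: [2.7, 0.3, 2.6]
position: [0.4923, 0.1988, 0.113]
contact_force: [1.4, 1.5, -0.4]
position: [0.4914, 0.1989, 0.1134]
contact_force: [2.8, 0.3, -1.8]
position: [0.49, 0.199, 0.1136]
contact_force: [3.3, -0.4, -1.7]
```

```bash
for i in 1 2 3; do python3 -m jog '[[[0,0,-0.1],[0,0,0],-1],[[0,0,0],[0,0,0],-1]]' | egrep 'pos|cont'; done
```

```text
position: [0.4904, 0.1992, 0.1131]
contact_force: [2.3, -0.5, -0.3]
position: [0.4905, 0.1992, 0.1122]
contact_force: [1.5, -0.1, 0.1]
position: [0.4905, 0.1992, 0.1111]
contact_force: [2.5, 0.3, 0.6]
```

The tip has passed the level of the block face (0.113), so it is in the block hole. I continue down and follow the push.

```bash
for i in 1 2 3 4; do python3 -m jog '[[[0,0,-0.1],[0,0,0],-1],[[0,0,-0.1],[0,0,0],-1],[[0,0,0],[0,0,0],-1]]' | egrep 'pos|cont'; done
```

```text
position: [0.4905, 0.1992, 0.109]
contact_force: [2.3, 0.3, 0.9]
position: [0.4905, 0.1992, 0.107]
contact_force: [2.4, -0.4, 1.7]
position: [0.4903, 0.1992, 0.1048]
contact_force: [3.0, 0.4, 2.0]
position: [0.4903, 0.1991, 0.1029]
contact_force: [2.7, -0.1, 1.2]
```

```bash
for i in 1 2 3 4; do python3 -m jog '[[[0,0,-0.1],[0,0,0],-1],[[0,0,-0.1],[0,0,0],-1],[[0,0,0],[0,0,0],-1]]' | egrep 'pos|cont'; done
```

```text
position: [0.4903, 0.1992, 0.1008]
contact_force: [2.7, -0.1, 1.5]
position: [0.4903, 0.1991, 0.0988]
contact_force: [2.3, -0.1, 1.4]
position: [0.4903, 0.1991, 0.0968]
contact_force: [3.4, 0.1, 1.7]
position: [0.4903, 0.1991, 0.0948]
contact_force: [3.0, 1.4, 2.3]
```

```bash
for i in 1 2; do python3 -m jog '[[[0,0,-0.1],[0,0,0],-1],[[0,0,-0.1],[0,0,0],-1],[[0,0,0],[0,0,0],-1]]' | egrep 'pos|cont'; done
```

```text
position: [0.4901, 0.199, 0.0927]
contact_force: [2.8, 1.4, 0.1]
position: [0.4901, 0.199, 0.0908]
contact_force: [2.4, 0.6, 1.5]
```

```bash
for i in 1 2 3; do python3 -m jog '[[[0,0,-0.1],[0,0,0],-1],[[0,0,-0.1],[0,0,0],-1],[[0,0,0],[0,0,0],-1]]' | egrep 'pos|cont'; done
```

```text
position: [0.4901, 0.199, 0.0889]
contact_force: [1.8, 0.0, 1.8]
position: [0.49, 0.199, 0.0868]
contact_force: [-0.1, 0.3, 3.6]
position: [0.4899, 0.199, 0.0847]
contact_force: [-0.9, 0.7, 3.6]
```

```bash
for i in 1 2; do python3 -m jog '[[[-0.03,0.02,-0.1],[0,0,0],-1],[[0,0,-0.1],[0,0,0],-1],[[0,0,0],[0,0,0],-1]]' | egrep 'pos|cont'; done
```

```text
position: [0.4897, 0.1991, 0.0826]
contact_force: [-1.0, -0.6, 3.2]
position: [0.4896, 0.1993, 0.0808]
contact_force: [-0.0, -0.9, 3.6]
```

```bash
for i in 1 2; do python3 -m jog '[[[0,0,-0.1],[0,0,0],-1],[[0,0,-0.05],[0,0,0],-1],[[0,0,0],[0,0,0],-1]]' | egrep 'pos|cont'; done
```

```text
position: [0.4896, 0.1994, 0.0793]
contact_force: [-0.5, -0.3, 2.7]
position: [0.4896, 0.1994, 0.0778]
contact_force: [-0.4, -0.0, 3.4]
```

```bash
for i in 1 2 3; do python3 -m jog '[[[0,0,-0.05],[0,0,0],-1],[[0,0,0],[0,0,0],-1]]' | egrep 'pos|cont'; done
```

```text
position: [0.4896, 0.1995, 0.0776]
contact_force: [-1.3, -0.5, 4.0]
position: [0.4898, 0.1996, 0.0774]
contact_force: [-2.5, -0.3, 6.2]
position: [0.4898, 0.1997, 0.0772]
contact_force: [-2.5, -0.5, 8.2]
```

The collar has seated: the force rises steadily at TCP z≈0.0775, where 0.0778 was expected. I release, lift and go to the retaining pin.

```bash
python3 -m jog '[[[0,0,0.1],[0,0,0],0],[[0,0,0],[0,0,0],0],[[0,0,0],[0,0,0],0],[[0,0,0],[0,0,0],0],[[0,0,0],[0,0,0],0],[[0,0,0.5],[0,0,0],0],[[0,0,2],[0,0,0],0.3],[[0,0,3],[0,0,0],0.3],[[0,0,2.4],[0,0,0],0.3],[[0,0,0],[0,0,0],0.3]]'
python3 - <<'E'
from h import *
a=[]
for n,(u,v) in(('top',(235,228)),('side',(272,180))):
    c=cap(n); a.append(cv2.resize(c['image'][v-40:v+40,u-45:u+45],None,fx=4.4,fy=6,interpolation=cv2.INTER_CUBIC))
cv2.imwrite('pics/a4.png',np.hstack(a))
E
```

```text
time: 18.2
position: [0.4919, 0.2009, 0.1606]
eef_rot: [0.707, -0.707, 0.001, -0.004]
contact_force: [-0.0, -0.6, 0.6]
gripper_width: 0.643
finger_force: 0.0
```

```bash
python3 -m jog '[[[0.2,-2,0],[0,0,0],0.3],[[0.4,-4,0],[0,0,0],0.3],[[0.4,-4,0],[0,0,0],0.3],[[0.4,-4,0],[0,0,0],0.3],[[0.4,-4,0],[0,0,0],0.3],[[0.4,-4,0],[0,0,0],0.3],[[0.4,-4,0],[0,0,0],0.3],[[0.4,-4,0],[0,0,0],0.3],[[0.4,-4,0],[0,0,0],0.3],[[0.4,-4,0],[0,0,0],0.3],[[0.4,-4,0],[0,0,0],0.3],[[0.4,-4,0],[0,0,0],0.3],[[0.2,-1.9,0],[0,0,0],0.3],[[0,0,0],[0,0,0],0.3],[[0,0,0],[0,0,0],0.3],[[0,0,0],[0,0,0],0.3]]'
```

```text
time: 19.9
position: [0.5373, -0.2785, 0.1558]
eef_rot: [0.707, -0.707, -0.001, 0.0]
contact_force: [-0.7, 1.1, -0.6]
gripper_width: 0.649
finger_force: 0.0
```

View pics/a4.png

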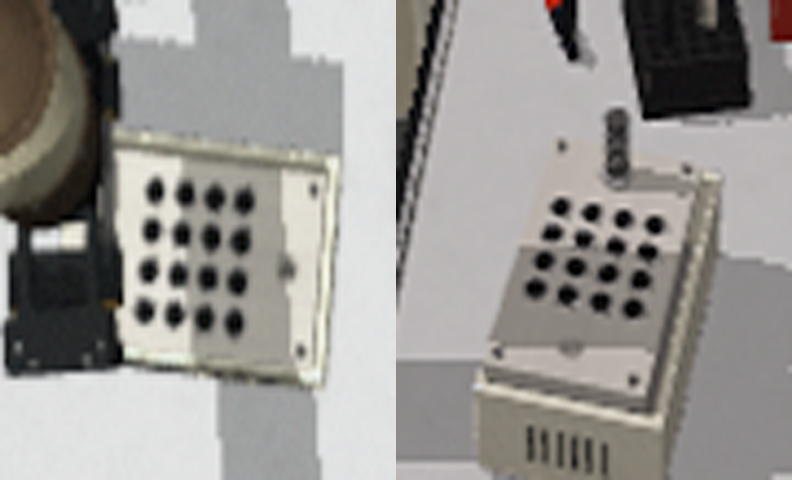

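The drift stands with its collar on the plate at (618,180), and the plate has shifted. Now the retaining pin.

```bash
python3 -m jog '[[[0.05,-0.05,-3],[0,0,0],0.3],[[0,0,-3],[0,0,0],0.3],[[0,0,-2.5],[0,0,0],0.3],[[0,0,-1],[0,0,0],0.3],[[0,0,0],[0,0,0],0.3],[[0,0,0],[0,0,0],-1],[[0,0,0],[0,0,0],-1],[[0,0,0],[0,0,0],-1],[[0,0,0],[0,0,0],-1],[[0,0,0],[0,0,0],-1],[[0,0,0],[0,0,0],-1],[[0,0,0],[0,0,0],-1],[[0,0,0],[0,0,0],-1],[[0,0,0],[0,0,0],-1]]'
```

```text
time: 21.3
position: [0.5378, -0.28, 0.0621]
eef_rot: [0.707, -0.707, -0.0, 0.0]
contact_force: [-3.3, 0.8, 5.5]
gripper_width: 0.312
finger_force: 30.0
```

```bash
python3 -m jog '[[[0,0,1],[0,0,0],-1],[[0,0,2],[0,0,0],-1],[[0,0,3],[0,0,0],-1],[[0,0,3],[0,0,0],-1],[[0,0,0],[0,0,0],-1],[[-0.4,2,0],[0,0,0],-1],[[-0.8,4,0],[0,0,0],-1],[[-0.8,4,0],[0,0,0],-1],[[-0.8,4,0],[0,0,0],-1],[[-0.8,4,0],[0,0,0],-1],[[-0.8,4,0],[0,0,0],-1],[[-0.8,4,0],[0,0,0],-1],[[-0.8,4,0],[0,0,0],-1],[[-0.6,3,0],[0,0,0],-1],[[0,1.1,0],[0,0,0],-1],[[0,0,-1.5],[0,0,0],-1],[[0,0,-1.5],[0,0,0],-1],[[0,0,0],[0,0,0],-1],[[0,0,0],[0,0,0],-1],[[0,0,0],[0,0,0],-1]]'
python3 - <<'E'
from h import *
c=cap('side');u,v=268,190; cv2.imwrite('pics/a5.png',cv2.resize(c['image'][v-35:v+35,u-35:u+35],None,fx=8,fy=8,interpolation=cv2.INTER_CUBIC))
E
```

```text
time: 23.3
position: [0.4729, 0.0609, 0.1221]
eef_rot: [-0.707, 0.707, -0.0, 0.001]
contact_force: [0.3, 0.9, -0.5]
gripper_width: 0.315
finger_force: 30.0
```

View pics/a5.png

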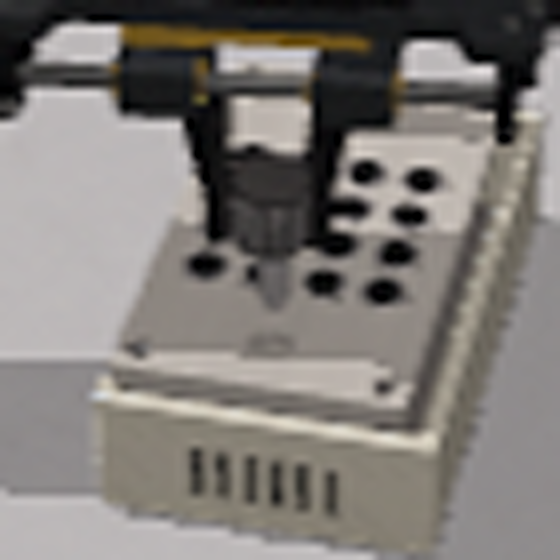

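The pin is upright in the gripper, its nose at (275,308) and the hole at (270,345). That is about 3 mm too far in +x, as the TCP reading also says.

```bash
python3 -m jog '[[[-0.3,0,-0.5],[0,0,0],-1],[[0,0,-0.7],[0,0,0],-1],[[0,0,-0.3],[0,0,0],-1],[[0,0,-0.1],[0,0,0],-1],[[0,0,0],[0,0,0],-1],[[0,0,0],[0,0,0],-1]]';for i in 1 2 3 4; do python3 -m jog '[[[0,0,-0.1],[0,0,0],-1],[[0,0,0],[0,0,0],-1]]' | egrep 'pos|cont'; done
```

```text
time: 23.95
position: [0.4694, 0.0611, 0.1056]
eef_rot: [0.707, -0.707, 0.0, -0.0]
contact_force: [0.4, 0.2, -1.5]
gripper_width: 0.311
finger_force: 30.0
position: [0.4692, 0.0611, 0.1045]
contact_force: [0.2, -0.4, -1.7]
position: [0.4692, 0.061, 0.1034]
contact_force: [0.3, 0.6, -1.4]
position: [0.4691, 0.061, 0.1024]
contact_force: [-0.6, -0.1, -2.0]
position: [0.4692, 0.061, 0.1014]
contact_force: [0.4, -0.1, -1.2]
```

In the plate hole with no contact. I continue gently.

```bash
for i in 1 2 3 4; do python3 -m jog '[[[0,0,-0.1],[0,0,0],-1],[[0,0,-0.1],[0,0,0],-1],[[0,0,0],[0,0,0],-1]]' | egrep 'pos|cont'; done
```

```text
position: [0.4694, 0.0611, 0.0995]
contact_force: [0.0, -0.2, -1.0]
position: [0.4694, 0.0611, 0.0974]
contact_force: [1.0, -0.1, -1.4]
position: [0.4693, 0.0611, 0.0954]
contact_force: [0.4, -0.6, -1.5]
position: [0.4693, 0.061, 0.0934]
contact_force: [1.5, -0.2, -0.8]
```

```bash
for i in 1 2 3 4; do python3 -m jog '[[[0,0,-0.1],[0,0,0],-1],[[0,0,-0.1],[0,0,0],-1],[[0,0,0],[0,0,0],-1]]' | egrep 'pos|cont'; done
```

```text
position: [0.4692, 0.061, 0.0913]
contact_force: [1.2, -0.4, -0.7]
position: [0.4692, 0.061, 0.0893]
contact_force: [1.0, -0.5, -0.9]
position: [0.4692, 0.061, 0.0873]
contact_force: [1.6, -1.3, -0.4]
position: [0.4691, 0.061, 0.0853]
contact_force: [2.3, -0.5, -0.5]
```

Light +x push, so I nudge slightly that way and go on.

```bash
for i in 1 2 3 4; do python3 -m jog '[[[0.01,0,-0.1],[0,0,0],-1],[[0.01,0,-0.1],[0,0,0],-1],[[0,0,0],[0,0,0],-1]]' | egrep 'pos|cont'; done
```

```text
position: [0.4692, 0.061, 0.0833]
contact_force: [1.3, -0.4, -0.0]
position: [0.4694, 0.061, 0.0812]
contact_force: [-0.0, -1.1, -0.4]
position: [0.4695, 0.0609, 0.0792]
contact_force: [-0.6, -1.2, -0.7]
position: [0.4696, 0.0609, 0.0772]
contact_force: [-1.1, -1.6, 0.5]
```

```bash
for i in 1 2; do python3 -m jog '[[[-0.01,-0.01,-0.1],[0,0,0],-1],[[0,0,-0.1],[0,0,0],-1],[[0,0,0],[0,0,0],-1]]' | egrep 'pos|cont'; done; for i in 1 2 3; do python3 -m jog '[[[0,0,-0.05],[0,0,0],-1],[[0,0,0],[0,0,0],-1]]' | egrep 'pos|cont'; done
```

```text
position: [0.4697, 0.0608, 0.0753]
contact_force: [-1.2, -1.9, -0.0]
position: [0.4698, 0.0606, 0.0739]
contact_force: [-2.4, -3.0, 4.9]
position: [0.4698, 0.0605, 0.0736]
contact_force: [-3.4, -3.9, 7.0]
position: [0.4699, 0.0604, 0.0734]
contact_force: [-3.4, -3.6, 8.5]
position: [0.4699, 0.0604, 0.0731]
contact_force: [-3.3, -3.3, 11.0]
```

Contact began at 0.074 against 0.0741 expected, so the head is on the plate. I release, lift clear and check.

```bash
python3 -m jog '[[[0,0,0.1],[0,0,0],0.3],[[0,0,0],[0,0,0],0.3],[[0,0,0],[0,0,0],0.3],[[0,0,0],[0,0,0],0.3],[[0,0,0],[0,0,0],0.3],[[0,0,0],[0,0,0],0.3],[[0,0,0.5],[0,0,0],0.3],[[0,0,2],[0,0,0],0.3],[[0,0,3],[0,0,0],0.3],[[0,0,4],[0,0,0],0.3],[[0,-4,4],[0,0,0],0.3],[[0,-4,0],[0,0,0],0.3],[[0,-4,0],[0,0,0],0.3],[[0,-4,0],[0,0,0],0.3],[[0,-2,0],[0,0,0],0.3],[[0,0,0],[0,0,0],0.3],[[0,0,0],[0,0,0],0.3]]'
python3 - <<'E'
from h import *
c=cap('top'); a=cv2.resize(c['image'][188:268,185:275],None,fx=4.4,fy=6,interpolation=cv2.INTER_CUBIC)
s=cap('side'); b=cv2.resize(s['image'][140:230,227:317],None,fx=4.4,fy=5.33,interpolation=cv2.INTER_CUBIC)[:480]
h=min(len(a),len(b));cv2.imwrite('pics/a6.png',np.hstack([a[:h],b[:h]]))
for n,cc,bx in(('top',c,(185,275,188,268)),('side',s,(227,317,140,230))):
    P=np.array([world(cc,u,v) for v in range(bx[2],bx[3]) for u in range(bx[0],bx[1]) if cc['range_z'][v,u]>0])
    P=P[(P[:,2]>.085)&(P[:,2]<.125)&(P[:,0]<.53)&(P[:,0]>.44)]
    for k in(P[(P[:,1]>.15)&(P[:,1]<.23)],P[(P[:,1]<.1)&(P[:,1]>.03)]): print(n,len(k),k.mean(0).round(3) if len(k) else '',np.percentile(k[:,2],90).round(4) if len(k) else '')
E
```

```text
time: 31.25
position: [0.4697, -0.1147, 0.2035]
eef_rot: [-0.707, 0.707, -0.0, 0.0]
contact_force: [-0.4, -0.4, 0.2]
gripper_width: 0.651
finger_force: 0.0
top 31 [0.489 0.199 0.104] 0.1103
top 0  
side 1 [0.498 0.206 0.104] 0.1045
side 55 [0.47  0.058 0.092] 0.0951
```

View pics/a6.png

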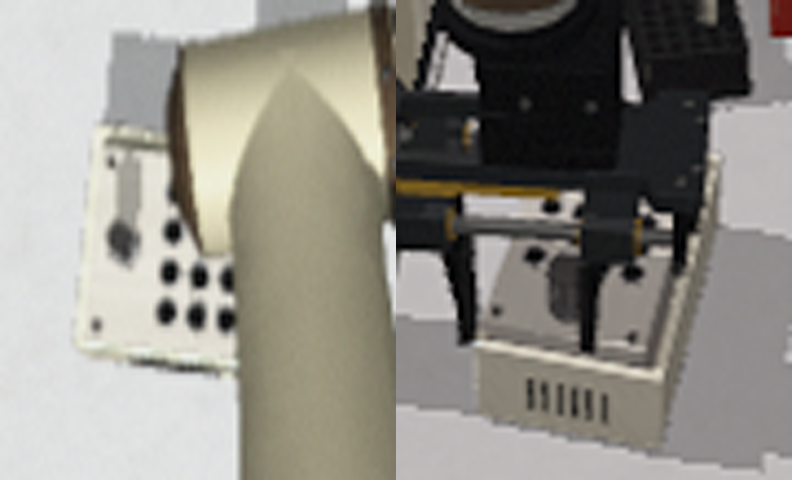

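That was my last allowed picture. The view is partly blocked by the arm, but the pin is seated (around (565,290)) and the drift is at (122,240). I back the arm off and check heights numerically.

```bash
python3 -m jog '[[[0,-4,2],[0,0,0],0.3],[[0,-4,2],[0,0,0],0.3],[[0,-4,0],[0,0,0],0.3],[[0,-4,0],[0,0,0],0.3],[[0,-4,0],[0,0,0],0.3],[[0,-4,0],[0,0,0],0.3],[[0,-4,0],[0,0,0],0.3],[[0,0,0],[0,0,0],0.3],[[0,0,0],[0,0,0],0.3],[[0,0,0],[0,0,0],0.3]]'
python3 - <<'E'
from h import *
c=cap('top');s=cap('side')
for n,cc,bx in(('top',c,(185,275,188,268)),('side',s,(227,317,140,230))):
    P=np.array([world(cc,u,v) for v in range(bx[2],bx[3]) for u in range(bx[0],bx[1]) if cc['range_z'][v,u]>0])
    q=P[(abs(P[:,0]-.48)<.03)&(abs(P[:,1]-.13)<.1)]; print(n,'plate z',np.median(q[:,2]).round(4))
    P=P[(P[:,2]>.082)&(P[:,2]<.125)&(P[:,0]<.53)&(P[:,0]>.44)]
    for k in(P[(P[:,1]>.15)&(P[:,1]<.23)],P[(P[:,1]<.1)&(P[:,1]>.03)]):
        if len(k): print(n,len(k),k.mean(0).round(4),np.percentile(k[:,2],[50,75,90]).round(4))
E
```

```text
time: 32.35
position: [0.4702, -0.3932, 0.2433]
eef_rot: [0.708, -0.706, -0.0, -0.0]
contact_force: [1.1, 1.1, -0.1]
gripper_width: 0.646
finger_force: 0.0
top plate z 0.0691
top 31 [0.4892 0.1994 0.1031] [0.1042 0.1075 0.1102]
top 61 [0.4695 0.0618 0.0947] [0.095  0.0974 0.0998]
side plate z 0.0668
side 46 [0.493  0.1954 0.0969] [0.0987 0.1033 0.1051]
side 72 [0.4727 0.0578 0.0914] [0.0923 0.0941 0.0951]
```

Both heights fit fully seated pins (grip top 0.106, head top 0.096). Handing in.

```bash
python3 -c "
from workcell import env; print(env.sign_off())"
```

```text
the job is handed in; nothing more can be done
None
```

The drift pin is home in the left hole and the retaining pin is home in the right hole; both tops measured at the right height for fully seated pins, no push during the fitting read over about 11 N, and the job was handed in at about 32 s.

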